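# Close a spice jar in the hand capping press and hold it

### The arm

A 7-joint arm with a two-finger parallel gripper is mounted at the origin on a cart in front of the work surface, level with it; the furniture and walls round the work are solid. World frame = base frame: x ahead of the robot, y to its left, z up, the work surface at z = 0. Lengths are in mm, angles in rad, forces in N, time in s.
With the tool pointing down it reaches from about 400 to 850 mm from the base axis. Payload 4.5 kg.
Tool frame: the origin (TCP) lies where the fingers leave the gripper's body, on its centre line; the fingertips stand 73 mm ahead of it and the grasp point (between the pads) lies 54 mm ahead of it; z points along the fingers, y is the line along which they close (so a half turn about z gives the same grasp; the last joint's range is limited). The gripper opens to 85 mm and grips with 20 to 120 N. Pads are 22 mm wide; open, the fingers measure 114 mm over their backs; the gripper's body (76 mm by 85 mm) begins 54 mm behind the grasp point. The pads swing forward as they close: fully open they stand 13 mm farther back than shut.
Start: joints at [1.377, 0.689, -0.195, 1.565, 0.157, 0.902, -0.215], TCP at [141.173, -608.866, 303.917] pointing down, gripper open.
Joint ranges: [-3.01, 3.01], [-0.46, 2.08], [-1.47, 1.51], [0.13, 2.56], [-1, 4.14], [0.04, 2.09], [-2.66, 2.66]. Speed limits (rad/s): [2.57, 2.57, 3.14, 3.14, 3.14, 3.14, 3.14].

### API

Orientations are given as a unit quaternion [w, x, y, z].
In Python, from workcell import env, viewer, order gives the robot as it stands. The module is installed in compiled form; this text tells all that it offers.
- The arm moves only by the tool drive_tool, never from a script. Its argument "increments" is a list that holds one entry, the list of rows, each a list of 4 numbers: the shift along the tool's x, y, z in cm, then the turn about the tool's z in rad. In form: [[[x, y, z, yaw], ...]]. A call has 1 to 20 rows; each row shifts and turns the commanded pose from where the row before left it, along the tool's axes as they then stand; what a row does not reach is not made up. A row lasts 1/8 s, in which the tool goes at most 62.5 mm and 10.7 degrees, less where a joint would pass 70% of its speed; a pose out of reach is approached as far as the arm can. A call is refused whole if a number of a shift passes 6.25 or a number of a turn 0.188, either way. A call with a gripper value outside its range is refused whole. "fingers" is the finger opening in cm, from 0 to 8.54, set as the call begins (left out, the last holds). The fingers move at their own pace and stop on an object; "force" is the grip in N (left out, the last holds). Time passes only in rows, so rows that do not move let the fingers close. It gives the time, the measured TCP pose, the force, the opening and the grip force at its end, in the units of the state.
- env.sense(): the state, without advancing time (a new reading comes with each control period).
- viewer.camera(name): name is "scene" or "top" or "wrist"; returns a dict with "pixels" (420x560x3 uint8, blue, green, red), "fx", "fy", "cx", "cy" (pixels), "k1" (the pictures are not rectified: a ray, as slopes to the right and down, at radius r is drawn at 1 + k1 r^2 times it, then the intrinsics apply), "xyz" and "orientation" of the camera in the world. Camera axes: x right, y down, z forward; pixel columns grow to the right and rows downward; lengths in mm; the calibration is good to about 2 mm. A picture is of the moment at which its call begins. There is no depth.
- order.close_job(): hands the job in; it is judged then, once.
The state is a dict: "clock": time; "joints": joint angles; "joint_vel": joint speeds; "tau": joint torques, N m; "position": TCP position; "tcp_rot": TCP orientation; "wrist_force": force on the tool from outside, world axes, zero at the start; "wrist_torque": the same for the moment, N m; "opening": opening from 0.0 (shut) to 1.0 (fully open); "finger_force": force on a finger pad.
Only numpy, scipy, OpenCV 4.12 (cv2) and the standard library are available. Lean on these libraries where they do the work, as an engineer would, in place of code of your own. Each camera call takes 0.05 s, during which the arm holds its last target. There are 200 camera calls.

### The job

Close the spice jar's cap in the hand capping press: stand the jar upright in the cup of the press's slide and let go of it, then push the slide, which has an upright post for a handle, fully home under the ram. Then press the ram's knob down 35 mm, so that the ring on its stem is level with the top of the guide bush and the pad bears on the cap, never driving it to its bottom stop, and finish while still holding it there. Do not disturb the tin and the egg timer.

Things in the scene. Friction and masses are not known exactly. Their poses are not given: they have to be found in the camera images.
- jar: round spice jar with a screw cap, 45 mm in diameter and 106 mm tall, about 0.08 to 0.16 kg, standing loose; origin at the centre of its underside, z along its axis up to the cap. Its place is swapped at random with those of the tin and the egg timer
- press: hand capping press, fixed: base plate 104 x 365 mm, two guide rails, a column 78 mm behind the ram (+x) and a cantilever head 166 to 191 mm above the worktop (reaching 27 mm round the ram axis), brass guide bush on it up to 200 mm. Origin on the worktop below the ram axis; z up; the slide runs along y: loading end at +y, home at y = 0, so it is pushed towards -y
- cup (a point): centre of the floor (20 mm above the worktop) of the round cup on the slide, in which the jar stands: inside diameter 54 mm, 61 mm at the flared mouth; rim 15 mm above the floor. It moves with the slide; axes as those of the press
- handle (a point): centre of the top of the upright round post on the slide, 16 mm in diameter, its top 91 mm above the worktop and free over its upper 60 mm, 130 mm from the cup's centre towards the press's +y; it moves with the slide
- slide (a joint): position of the slide, m: 0 when fully drawn out, 0.16 when fully home against its hard stop with the cup under the ram; starts between 0 and 0.04. It runs with about 2 N of friction and stays where it is left
- ram (a joint): how far the ram is pressed down, m: 0 up, 0.035 with the stem's ring level with the bush, 0.05 at the bottom stop. A spring returns it (2.5 N at the top, 0.1 N more per mm). With the jar below, the pad meets the cap after about 20 mm, and its cushion spring then adds 0.7 N per mm: about 16 N on the knob at 35 mm
- knob (a point): centre of the top of the ram's round knob, 48 mm in diameter and 20 mm high with a nearly flat top, 273 mm above the worktop when up; moves down with the ram
- pad: round rubber pad 32 mm in diameter at the foot of the ram, on a cushion spring; its underside is 147 mm above the worktop when up (the origin of this body is on the worktop when the ram is up, below the ram axis)
- bean_tin: food tin, 57 mm in diameter and 72 mm tall, a bystander; origin at the centre of its underside
- egg_timer: round domed egg timer, 63 mm wide and 60 mm tall, a bystander; origin at the centre of its underside

How it is judged:
By the outcome, as a careful person would: the job done as asked, in the order asked, and still so for the second after the job is handed in, while the arm keeps its last pose, push and grip.
It also fails if it takes over 61 s, if anything falls off the work surface, if the arm or the gripper's body presses on something with over 40 N, if the wrist force passes 120 N, or if a joint passes its speed limit or range.

## Working session

There is one attempt and no reset: what is moved stays moved. The work goes in short steps, Python scripts to look and compute and a tool call to move; the robot and the scene stay as the last step left them, time stands still between calls to the robot, and variables do not carry over. Pictures are saved under pics/ and viewed, at most 10 in all, crops included, and the job is handed in when it is done.

Besides the shell and the picture viewer there is one more tool, called as a command line: name --argument value ..., lists and objects as JSON in quotes. drive_tool: Moves the arm, as the interface text tells. Its arguments: {"type":"object","properties":{"increments":{"type":"array","items":{"type":"array","items":{"type":"array","items":{"type":"number"}}}},"fingers":{"type":"number"},"force":{"type":"number"}},"required":["increments"]}

```bash
mkdir -p pics
cat > h.py <<'E'
import numpy as np, cv2
from scipy.spatial.transform import Rotation as R
from workcell import env, viewer, order
def rot(q): return R.from_quat([q[1],q[2],q[3],q[0]])
def snap(name,fn):
    c=viewer.camera(name); cv2.imwrite('pics/'+fn+'.png',c['pixels'])
    np.save('pics/'+fn+'.npy',{k:c[k] for k in c if k!='pixels'},allow_pickle=True); return c
def load(fn): return np.load('pics/'+fn+'.npy',allow_pickle=True).item()
def ray(c,u,v):
    x=np.array([(u-c['cx'])/c['fx'],(v-c['cy'])/c['fy']]); y=x.copy()
    for _ in range(20): y=x/(1+c['k1']*(y@y))
    return rot(c['orientation']).apply([y[0],y[1],1.])
def atz(c,u,v,z):
    d=ray(c,u,v); o=np.array(c['xyz']); return o+d*(z-o[2])/d[2]
def proj(c,p):
    q=rot(c['orientation']).inv().apply(np.array(p)-c['xyz']); s=q[:2]/q[2]; s=s*(1+c['k1']*(s@s))
    return s*[c['fx'],c['fy']]+[c['cx'],c['cy']]
E
python3 - <<'E'
from h import *
for n in('scene','top'):
    c=snap(n,n+'1'); print(n,c['xyz'],c['orientation'],c['fx'],c['k1'])
s=env.sense(); print(s)
E
```

```text
scene [-212.83951733  365.69414066 1090.71662141] [ 0.19194019 -0.49396357  0.79222707 -0.3025479 ] 485.61418620265187 -0.1475620231984978
top [ -75.62237813  113.6290484  1394.17295803] [ 0.14830895 -0.63281994  0.7400584  -0.1727916 ] 422.0167133764161 0.043566296954860605
{'clock': 0.1, 'joints': array([ 1.37678142,  0.68990063, -0.19450405,  1.56623221,  0.15732273,
        0.90250125, -0.21511636]), 'joint_vel': array([ 0.00033135, -0.00280872,  0.00035992, -0.0030851 ,  0.0008297 ,
        0.00067002,  0.00026198]), 'tau': array([-2.95626232e-03, -5.40601444e+01, -1.27093926e+00, -1.58985078e+01,
        9.47484135e-03,  4.42602817e-03, -2.83778650e-05]), 'position': array([ 141.00516443, -608.41655849,  303.16550528]), 'tcp_rot': array([-8.07663271e-04,  9.93515769e-01,  1.13691414e-01, -1.66930217e-04]), 'wrist_force': array([-0.22467932,  0.76208208, -0.13611325]), 'wrist_torque': array([ 0.0311827 , -0.00943875, -0.02974263]), 'finger_force': 0.0, 'opening': 1.0005097982040514}
```

View pics/scene1.png

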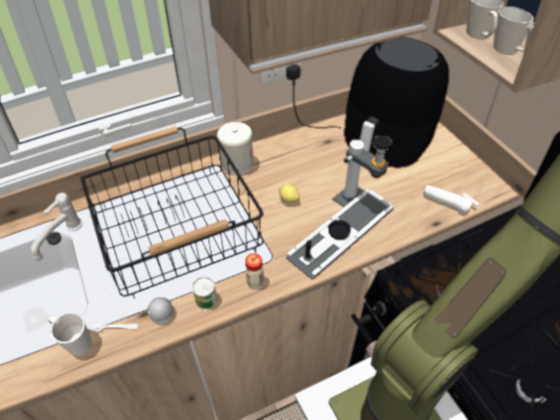

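View pics/top1.png

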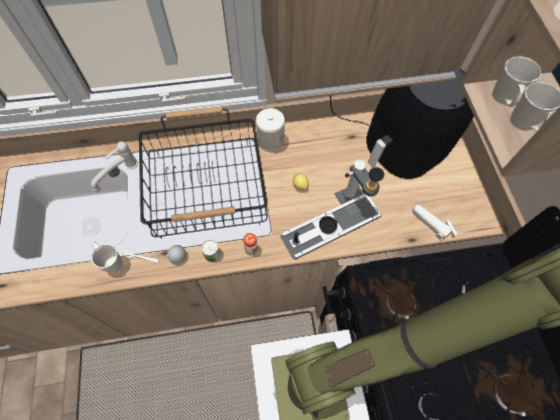

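The jar (red cap) is at about (254,270) in the scene view, with the tin at (204,293) and the timer at (160,309). The press runs from (300,262) to (385,205), with the handle at (308,243), the cup at (340,229) and the knob at (382,147). I'll enlarge both views for precise pixel positions.

Run:
```python
import cv2,numpy as np
a=cv2.imread('pics/scene1.png')[125:300,235:405]; b=cv2.imread('pics/top1.png')[150:270,225:395]
a=cv2.resize(a,None,fx=3.4,fy=3.4,interpolation=cv2.INTER_CUBIC);cv2.imwrite('pics/sc.png',a)
b=cv2.resize(b,None,fx=4.5,fy=4.5,interpolation=cv2.INTER_CUBIC);cv2.imwrite('pics/tc.png',b)
```

```text
(no output)
```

View pics/sc.png

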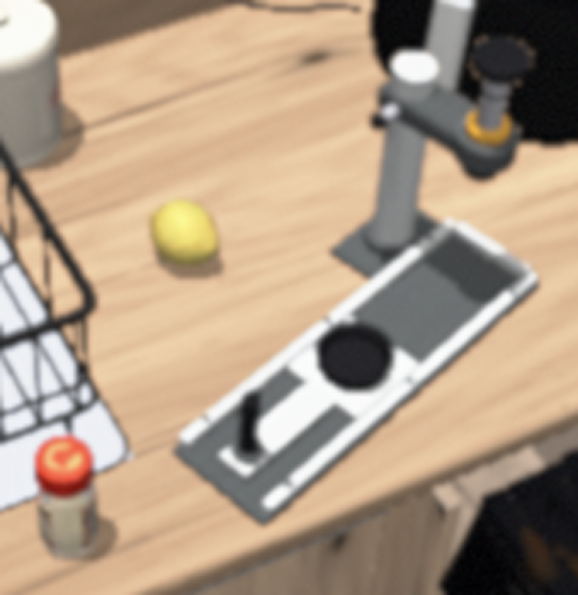

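View pics/tc.png

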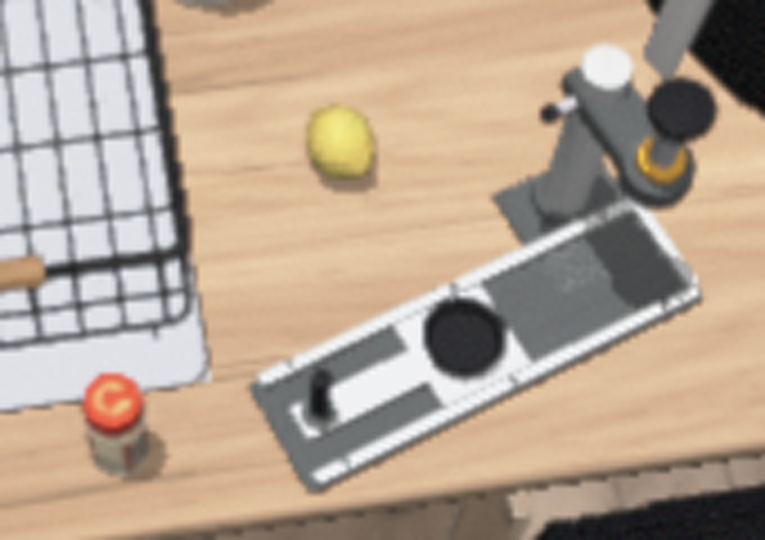

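Scene crop: jar cap top (65,455), knob top (502,55), cup mouth (354,355) and handle top (254,398). In the top crop they are (112,398), (683,103), (464,335) and (321,377). The base plate corners are visible in both.

Run:
```python
from h import *
S=load('scene1');T=load('top1')
P={'cap':((65,452),(112,398),106),'knob':((502,55),(683,105),273),'cup':((354,355),(464,336),35),'handle':((254,397),(321,377),91),
'c1':((178,450),(252,385),8),'c2':((262,520),(315,490),8),'c3':((538,280),(700,297),8),'c4':((452,222),(635,200),8),'lemon':((185,235),(340,145),25)}
np.set_printoptions(precision=1,suppress=True)
q={}
for k,(s,t,z) in P.items():
    s=(235+s[0]/3.4,125+s[1]/3.4);t=(225+t[0]/4.5,150+t[1]/4.5)
    a=atz(S,*s,z);b=atz(T,*t,z)
    # triangulate
    A=[];B=[]
    for c,p in((S,s),(T,t)):
        d=ray(c,*p);d/=np.linalg.norm(d);M=np.eye(3)-np.outer(d,d);A.append(M);B.append(M@c['xyz'])
    x=np.linalg.solve(sum(A),sum(B)); q[k]=(a+b)/2
    print(k,a,b,'tri',x)
d=q['cup']-q['knob'];h=q['handle']-q['cup'];e=(q['c1']+q['c2']-q['c3']-q['c4'])/2
for v in(d,h,e):print(np.hypot(*v[:2]),np.degrees(np.arctan2(v[1],v[0])))
```

```text
cap [468.9 112.  106. ] [465.  114.4 106. ] tri [460.5 114.7 117.5]
knob [ 549.1 -299.5  273. ] [ 549.7 -301.   273. ] tri [ 551.4 -301.9  270.3]
cup [ 502.9 -162.2   35. ] [ 504.  -165.2   35. ] tri [ 507.9 -166.5   26.9]
handle [462.9 -43.7  91. ] [463.8 -41.5  91. ] tri [461.7 -41.8  94. ]
c1 [498.1   3.6   8. ] [499.9   3.7   8. ] tri [500.6   3.    5. ]
c2 [407.8 -25.1   8. ] [406.  -30.1   8. ] tri [410.8 -29.6  -0.7]
c3 [ 522.8 -367.9    8. ] [ 519.9 -365.7    8. ] tri [ 516.8 -362.6   16.1]
c4 [ 617.9 -337.8    8. ] [ 614.6 -336.3    8. ] tri [ 611.6 -333.5   15.3]
lemon [ 697.  -102.7   25. ] [ 694.9 -102.1   25. ] tri [ 692.9 -101.1   29.3]
144.11535997019797 108.59829000588988
127.56411388376115 108.31891047344853
359.1330480236365 108.82172269514625
```

Run:
```python
from h import *
np.set_printoptions(precision=0,suppress=True)
S=load('scene1');T=load('top1')
print('tin top',atz(S,205,287,72),atz(T,210,247,72))
print('timer',atz(S,160,308,35),atz(T,177,254,35))
def tri(s,t):
    A=[];B=[]
    for c,p in((S,s),(T,t)):
        d=ray(c,*p);d/=np.linalg.norm(d);M=np.eye(3)-np.outer(d,d);A.append(M);B.append(M@c['xyz'])
    return np.linalg.solve(sum(A),sum(B))
print('rack handle right end',tri((230,227),(234,210)),'rack corner',tri((235+92/3.4,125+300/3.4),(225+185/4.5,150+250/4.5)))
# jar base check
print(proj(S,[467,113,0]),proj(T,[467,113,0]))
print('tin',atz(S,205,303,0))
```

```text
tin top [464. 250.  72.] [469. 250.  72.]
timer [479. 371.  35.] [477. 367.  35.]
rack handle right end [538. 148. 176.] rack corner [552.  48. 158.]
[256. 282.] [252. 249.]
tin [466. 259.   0.]
```

drive_tool --increments '[[[0,0,-3,-0.048],[0,0,-3,-0.048],[0,0,-3,0],[3,-2,0,0],[3,-2,0,0],[3,-2,0,0],[3,-2,0,0],[3,-2,0,0],[3,-2,0,0],[3,-2,0,0],[3,-2,0,0],[3,-2,0,0],[3,-2,0,0],[3,-2,0,0],[3,-2,0,0],[1.6,-3.3,0,0],[1.6,-3.3,0,0],[1.6,-3.3,0,0]]]' --fingers 8.5

```text
clock: 2.35
position: [419.9, -156.4, 393.6]
tcp_rot: [-0.0, 0.987, 0.161, -0.0]
wrist_force: [0.0, 0.2, -0.4]
opening: 0.993
finger_force: 0.0
```

drive_tool --increments '[[[1.6,-3,0,0],[1.6,-3,0,0],[1.6,-3,0,0],[1.6,-3,0,0],[1.6,-3,1,0],[1.6,-3,2,0],[1.6,-3,2,0],[1.5,-2,2,0],[0,0,1,0],[0,0,0,0]]]'

```text
clock: 3.6
position: [466.6, 99.5, 313.2]
tcp_rot: [0.001, 0.987, 0.161, -0.001]
wrist_force: [0.2, -0.1, -0.4]
opening: 0.994
finger_force: 0.0
```

Run:
```python
from h import *
c=snap('wrist','w1');print(env.sense()['position'],c['xyz'],c['orientation']);print(proj(c,[467,113,106]))
cv2.imwrite('pics/w1v.png',c['pixels'])
```

```text
[466.99367048  99.41022127 313.80528067] [536.72860213 123.44199397 383.51869443] [ 0.12053254  0.80233308 -0.57832125 -0.08531158]
[265.87386931 193.20219428]
```

View pics/w1.png

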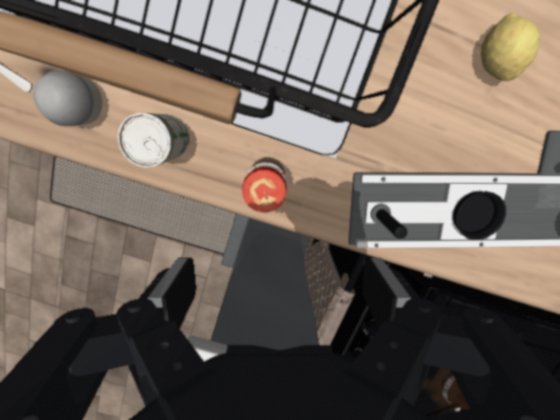

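The wrist view shows the cap top at about (264,188), the cup mouth at (479,214) and the post top at about (397,231).

Run:
```python
from h import *
c=load('w1');np.set_printoptions(precision=1,suppress=True)
print(atz(c,264,188,106),atz(c,479,213.5,35),atz(c,397,231,91))
```

```text
[471.4 116.4 106. ] [ 511.3 -160.9   35. ] [468.1 -36.6  91. ]
```

drive_tool --increments '[[[0.7,-1.4,0,0],[0,0,2.5,0],[0,0,2.5,0],[0,0,2.5,0],[0,0,2.5,0],[0,0,2.5,0],[0,0,2.5,0],[0,0,2,0],[0,0,1.5,0],[0,0,0.6,0],[0,0,0,0],[0,0,0,0]]]'

```text
clock: 5.15
position: [470.0, 116.5, 123.5]
tcp_rot: [-0.0, 0.987, 0.161, 0.001]
wrist_force: [0.1, 0.7, 1.6]
opening: 0.998
finger_force: 0.0
```

drive_tool --increments '[[[0,0,0,0],[0,0,0,0],[0,0,0,0],[0,0,0,0],[0,0,0,0],[0,0,0,0],[0,0,0,0],[0,0,0,0]]]' --fingers 3.5 --force 30

```text
clock: 6.15
position: [469.6, 116.4, 123.4]
tcp_rot: [-0.0, 0.987, 0.161, 0.0]
wrist_force: [0.2, 0.6, 5.2]
opening: 0.513
finger_force: 29.4
```

drive_tool --increments '[[[0,0,-1,0],[0,0,-2.5,0],[0,0,-2.5,0],[0,0,-2.5,0],[0,0,-2.5,0],[-0.5,2.5,0,0],[-0.6,3,0,0],[-0.6,3,0,0],[-0.6,3,0,0],[-0.6,3,0,0],[-0.6,3,0,0],[-0.6,3,0,0],[-0.6,3,0,0],[-0.4,2.5,0,0],[-0.2,1.5,0,0],[0,0,0,0],[0,0,0,0],[0,0,0,0]]]'

```text
clock: 8.4
position: [506.7, -159.9, 233.0]
tcp_rot: [-0.0, 0.987, 0.162, -0.0]
wrist_force: [-0.8, 0.4, -1.9]
opening: 0.51
finger_force: 30.0
```

Run:
```python
from h import *
c=snap('wrist','w2');snap('scene','s2');s=env.sense();print(s['position'],s['tcp_rot'],s['wrist_force'],s['opening'])
p=s['position'];print('cup est',proj(c,[507.5,-161.5,35]),'cap',proj(c,[p[0],p[1],p[2]-16]))
```

```text
[ 506.77895788 -160.31482011  232.96623631] [-1.42505053e-04  9.86790101e-01  1.62003941e-01 -1.85208356e-05] [-0.63941659 -0.19786692 -1.24536576] 0.5127693600182696
cup est [280.83030222 200.56780371] cap [280.79877336 333.73566838]
```

View pics/w2.png

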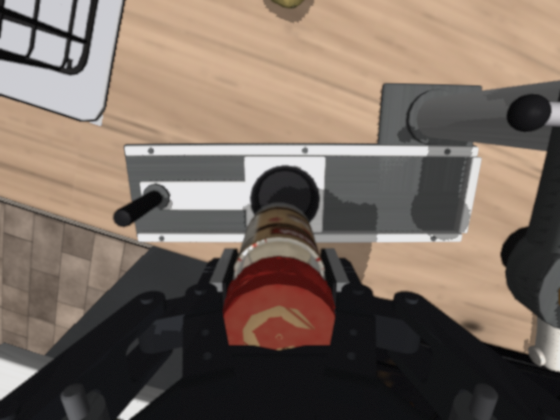

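The cup mouth is centred near (285.5,199), while the jar's axis is near column 280, so it needs about 5 mm more along tool +y. I'll measure that more finely.

Run:
```python
from h import *
c=load('w2');im=cv2.imread('pics/w2.png');g=cv2.cvtColor(im,6)
np.set_printoptions(precision=1,suppress=True)
for r in(185,190,195): print(r,list(g[r,240:332:1]))
print('col285',list(g[155:215,285])); print('col280 jar',[tuple(map(int,x)) for x in im[198:216:2,280]])
for u,v in((285.5,199),(285.5,202)): print(atz(c,u,v,35))
p=env.sense()['position'];f=np.array([.948,.319,0])
for z in(109,):
  print('jar far bottom',proj(c,[p[0]+22.5*f[0],p[1]+22.5*f[1],z]))
C=np.array([507.5,-161.5,35]);
for rr in(30.5,27):print('mouth far/near/side',proj(c,C+rr*f),proj(c,C-rr*f),proj(c,C+rr*np.array([.319,-.948,0])))
```

```text
185 [np.uint8(232), np.uint8(232), np.uint8(232), np.uint8(232), np.uint8(232), np.uint8(232), np.uint8(232), np.uint8(232), np.uint8(232), np.uint8(232), np.uint8(231), np.uint8(223), np.uint8(191), np.uint8(137), np.uint8(81), np.uint8(45), np.uint8(31), np.uint8(23), np.uint8(18), np.uint8(18), np.uint8(23), np.uint8(31), np.uint8(39), np.uint8(44), np.uint8(45), np.uint8(45), np.uint8(45), np.uint8(45), np.uint8(45), np.uint8(45), np.uint8(45), np.uint8(45), np.uint8(45), np.uint8(45), np.uint8(45), np.uint8(44), np.uint8(45), np.uint8(45), np.uint8(45), np.uint8(45), np.uint8(44), np.uint8(45), np.uint8(45), np.uint8(44), np.uint8(43), np.uint8(43), np.uint8(44), np.uint8(43), np.uint8(41), np.uint8(41), np.uint8(42), np.uint8(42), np.uint8(43), np.uint8(43), np.uint8(43), np.uint8(44), np.uint8(44), np.uint8(44), np.uint8(44), np.uint8(43), np.uint8(44), np.uint8(44), np.uint8(43), np.uint8(44), np.uint8(44), np.uint8(44), np.uint8(43), np.uint8(38), np.uint8(31), np.uint8(23), np.uint8(19), np.uint8(19), np.uint8(23), np.uint8(29), np.uint8(40), np.uint8(73), np.uint8(132), np
[... 3331 characters left out ...]
np.uint8(27), np.uint8(27), np.uint8(26), np.uint8(25), np.uint8(26), np.uint8(25), np.uint8(25), np.uint8(25), np.uint8(25), np.uint8(26), np.uint8(24), np.uint8(27), np.uint8(28), np.uint8(35), np.uint8(47), np.uint8(58), np.uint8(62), np.uint8(60), np.uint8(50), np.uint8(40), np.uint8(45), np.uint8(58), np.uint8(66), np.uint8(68), np.uint8(68), np.uint8(69)]
col280 jar [(26, 26, 26), (27, 25, 27), (43, 43, 44), (61, 61, 62), (50, 54, 58), (28, 38, 48), (44, 61, 76), (50, 69, 85), (53, 73, 89)]
[ 510.4 -165.3   35. ]
[ 507.6 -166.2   35. ]
jar far bottom [279.8 197.9]
mouth far/near/side [280.9 169. ] [280.8 230.2] [312.5 200.6]
mouth far/near/side [280.9 172.7] [280.8 226.9] [308.9 200.6]
```

drive_tool --increments '[[[0.2,0.45,0,0],[0,0,1.5,0],[0,0,2,0],[0,0,2,0],[0,0,1,0],[0,0,0.5,0],[0,0,0.3,0],[0,0,0.3,0],[0,0,0.3,0],[0,0,0.3,0],[0,0,0,0],[0,0,0,0]]]'

```text
clock: 10.0
position: [510.2, -165.0, 151.0]
tcp_rot: [0.0, 0.987, 0.161, 0.0]
wrist_force: [-0.2, -0.2, -0.7]
opening: 0.512
finger_force: 30.0
```

drive_tool --increments '[[[0,0,0.2,0],[0,0,0.2,0],[0,0,0.2,0],[0,0,0.1,0],[0,0,0,0],[0,0,0,0]]]'

```text
clock: 10.75
position: [510.1, -164.9, 143.9]
tcp_rot: [0.0, 0.987, 0.161, 0.0]
wrist_force: [0.2, 0.5, -2.2]
opening: 0.512
finger_force: 30.0
```

drive_tool --increments '[[[0,0,0.1,0],[0,0,0.05,0],[0,0,0,0],[0,0,0,0]]]'

```text
clock: 11.25
position: [510.2, -164.9, 143.3]
tcp_rot: [0.0, 0.987, 0.161, 0.0]
wrist_force: [-1.3, 0.6, 8.2]
opening: 0.51
finger_force: 30.7
```

Run:
```python
from h import *
a=snap('scene','s3')['pixels'];b=snap('wrist','w3')['pixels']
a=cv2.resize(a[170:290,280:400],(420,420),interpolation=2);b=b[100:,100:460]
o=np.zeros((420,780,3),np.uint8);o[:,:420]=a;o[:320,420:]=b;cv2.imwrite('pics/m3.png',o)
print(env.sense()['position'],env.sense()['wrist_force'])
```

```text
[ 510.20812341 -164.93415196  143.32750217] [-1.51204439  0.40391672  8.34783626]
```

View pics/m3.png

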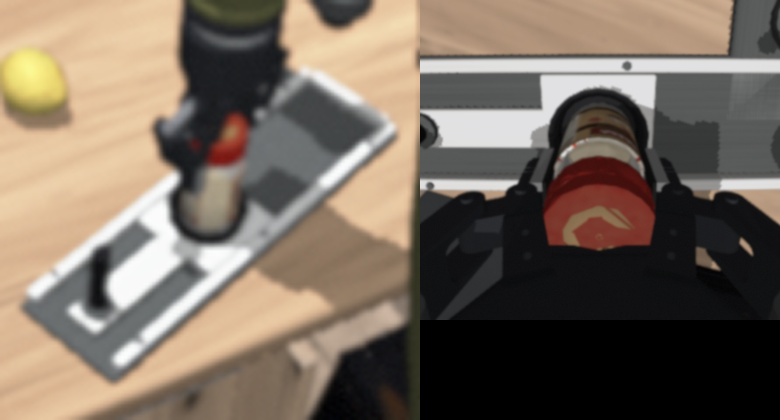

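The jar stands in the cup with its foot inside the rim, bearing on the floor at about 8 N. I'll release it and lift.

drive_tool --increments '[[[0,0,0,0],[0,0,0,0],[0,0,0,0],[0,0,0,0],[0,0,0,0],[0,0,0,0],[0,0,-0.5,0],[0,0,-1,0],[0,0,-2,0],[0,0,-2.5,0],[0,0,-2.5,0],[0,0,-1.5,0],[0,0,0,0]]]' --fingers 8.5

```text
clock: 12.98
position: [510.6, -165.1, 243.5]
tcp_rot: [0.001, 0.987, 0.161, 0.001]
wrist_force: [-0.5, -0.6, -0.3]
opening: 0.992
finger_force: 0.0
```

drive_tool --increments '[[[0,-2,0,0],[0,-3,0,0],[0,-3,0,0],[0,-3,0,0],[0,-2,0,0],[0,0,2,0],[0,0,2,0],[0,0,2,0],[0,0,2,0],[0,0,2,0],[0,0,1.5,0],[0,0,0.5,0],[0,0,0,0],[0,0,0,0]]]' --fingers 5

```text
clock: 14.72
position: [468.7, -41.4, 122.8]
tcp_rot: [-0.0, 0.987, 0.161, 0.0]
wrist_force: [-0.2, -0.1, -0.5]
opening: 0.586
finger_force: 0.0
```

drive_tool --increments '[[[0,0,0,0],[0,0,0,0],[0,0,0,0],[0,0,0,0]]]' --fingers 2.4 --force 20

```text
clock: 15.22
position: [468.8, -41.7, 122.4]
tcp_rot: [0.0, 0.987, 0.161, 0.0]
wrist_force: [-0.3, 0.7, 0.1]
opening: 0.28
finger_force: 0.0
```

Run:
```python
from h import *
a=snap('scene','s4')['pixels'];b=snap('wrist','w4')['pixels']
a=cv2.resize(a[130:290,260:420],(420,420),interpolation=2);b=b[100:,100:460]
o=np.zeros((420,780,3),np.uint8);o[:,:420]=a;o[:320,420:]=b;cv2.imwrite('pics/m4.png',o)
print(env.sense()['position'],env.sense()['wrist_force'])
```

```text
[468.7441461  -41.69142386 122.40230426] [-0.94974061  0.34215844  0.39501768]
```

View pics/m4.png

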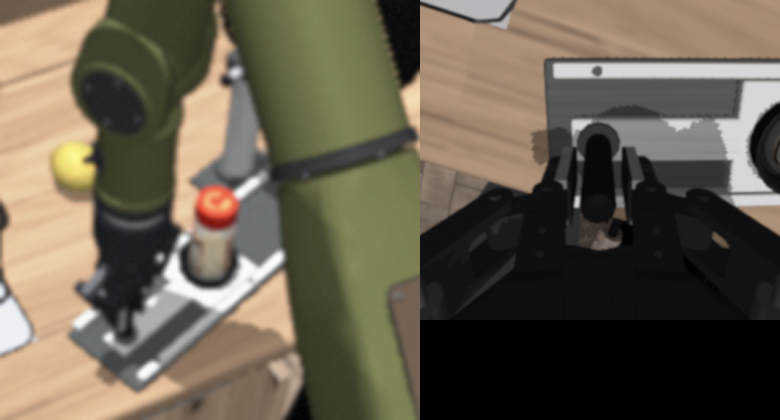

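The jar stands upright in the cup and the post sits between the pads. I'll push the slide home along tool +y.

drive_tool --increments '[[[0,0.3,0,0],[0,0.3,0,0],[0,0.5,0,0],[0,0.8,0,0],[0,1,0,0],[0,1,0,0],[0,1,0,0],[0,1,0,0],[0,1,0,0],[0,1,0,0],[0,1,0,0],[0,1,0,0],[0,1,0,0],[0,0.8,0,0],[0,0.6,0,0],[0,0.4,0,0],[0,0.3,0,0],[0,0.2,0,0],[0,0.2,0,0],[0,0,0,0]]]'

```text
clock: 17.82
position: [511.3, -169.0, 122.4]
tcp_rot: [0.0, 0.987, 0.161, -0.0]
wrist_force: [0.4, 1.3, -0.7]
opening: 0.283
finger_force: 0.5
```

drive_tool --increments '[[[0,0.2,0,0],[0,0.2,0,0],[0,0.2,0,0],[0,0.2,0,0],[0,0.2,0,0],[0,0,0,0]]]'

```text
clock: 18.58
position: [514.5, -178.7, 122.4]
tcp_rot: [0.0, 0.987, 0.161, -0.0]
wrist_force: [0.5, 1.0, 1.3]
opening: 0.282
finger_force: 0.4
```

drive_tool --increments '[[[0,0.15,0,0],[0,0.15,0,0],[0,0.15,0,0],[0,0.15,0,0],[0,0,0,0]]]'

```text
clock: 19.2
position: [515.7, -182.2, 122.3]
tcp_rot: [-0.001, 0.987, 0.162, -0.001]
wrist_force: [-2.2, 4.7, 2.9]
opening: 0.281
finger_force: 3.1
```

drive_tool --increments '[[[0,0.15,0,0],[0,0.15,0,0],[0,0.15,0,0],[0,0,0,0],[0,0,0,0]]]'

```text
clock: 19.82
position: [516.0, -182.6, 122.2]
tcp_rot: [-0.004, 0.987, 0.164, -0.002]
wrist_force: [-5.8, 13.5, 7.1]
opening: 0.283
finger_force: 7.3
```

The slide is against its hard stop: 13 N with no further travel. I'll back off and rise.

drive_tool --increments '[[[0,-0.4,0,0],[0,-0.5,0,0],[0,0,0,0],[0,0,0,0],[0,0,-1,0],[0,0,-2,0],[0,0,-3,0],[0,0,-3,0],[0,0,-3,0],[0,0,-3,0],[0,0,-3,0],[0,0,-3,0],[0,0,-3,0],[0,0,-2,0],[0,0,-1,0],[0,0,0,0]]]' --fingers 4.5

```text
clock: 21.82
position: [515.0, -179.7, 392.9]
tcp_rot: [0.0, 0.987, 0.161, 0.0]
wrist_force: [-0.2, 0.3, -0.5]
opening: 0.528
finger_force: 0.0
```

Run:
```python
from h import *
a=snap('scene','s5')['pixels'];c=snap('wrist','w5');b=c['pixels']
a=cv2.resize(a[120:280,270:430],(380,380),interpolation=2);b=b[:,160:560]
o=np.zeros((420,780,3),np.uint8);o[:380,:380]=a;o[:,380:]=b;cv2.imwrite('pics/m5.png',o)
print(env.sense()['position'],env.sense()['wrist_force'],proj(c,[555.5,-301.5,273]))
```

```text
[ 514.52526961 -179.62759693  391.69492748] [-0.06488795  0.1800142  -0.37413227] [458.22205906 229.78414235]
```

View pics/m5.png

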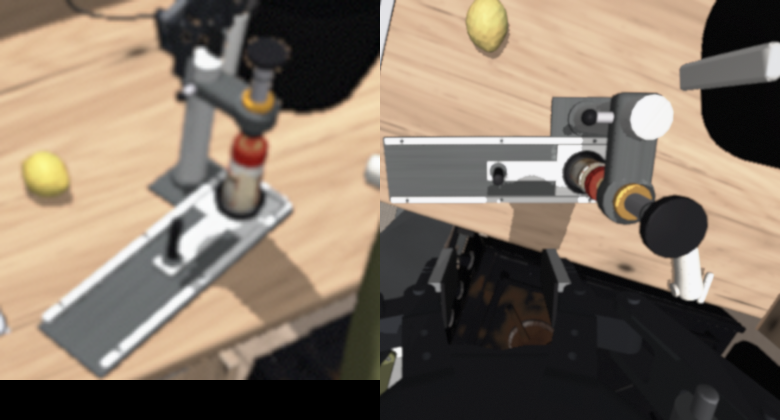

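The slide is home, with the jar under the ram. The knob top is at wrist pixel (454,226), about 3 mm from the prediction. A grey bar (the fryer's handle) sits beyond the column, so I'll check its clearance.

Run:
```python
from h import *
np.set_printoptions(precision=0,suppress=True)
S=load('scene1');T=load('top1');W=load('w5')
def tri(L):
    A=[];B=[]
    for c,p in L:
        d=ray(c,*p);d/=np.linalg.norm(d);M=np.eye(3)-np.outer(d,d);A.append(M);B.append(M@c['xyz'])
    x=np.linalg.solve(sum(A),sum(B)); return x,[proj(c,x)-p for c,p in L]
print(tri([(W,(463,76)),(T,(371.7,163))]),tri([(S,(367,150)),(T,(371.7,163))]))
print(atz(W,454,226,273))
```

```text
(array([ 725., -379.,   41.]), [array([ 1., -0.]), array([-0.,  0.])]) (array([ 672., -349.,  129.]), [array([-1., -0.]), array([1., 0.])])
[ 557. -297.  273.]
```

drive_tool --increments '[[[0.1,1,0,0],[0,2,0,0],[0,2.5,0,0],[0,2.5,0,0],[0,2.5,0,0],[0,1.5,0,0],[0,0.7,0,0],[0,0,1,0],[0,0,1,0],[0,0,1,0],[0,0,0.5,0],[0,0,0,0],[0,0,0,0]]]' --fingers 0

```text
clock: 23.55
position: [556.6, -299.6, 357.7]
tcp_rot: [0.0, 0.987, 0.161, 0.0]
wrist_force: [-0.4, -0.4, 0.2]
opening: 0.006
finger_force: 0.0
```

Run:
```python
from h import *
a=snap('scene','s6')['pixels'];c=snap('wrist','w6');b=c['pixels']
a=cv2.resize(a[110:210,320:420],(380,380),interpolation=2);b=b[:,100:500]
o=np.zeros((420,780,3),np.uint8);o[:380,:380]=a;o[:,380:]=b;cv2.imwrite('pics/m6.png',o)
s=env.sense();print(s['position'],s['wrist_force'],s['opening'])
```

```text
[ 556.55593478 -299.73650172  357.83693751] [0.14301675 0.0385266  0.28489002] -0.0027577866950278737
```

View pics/m6.png

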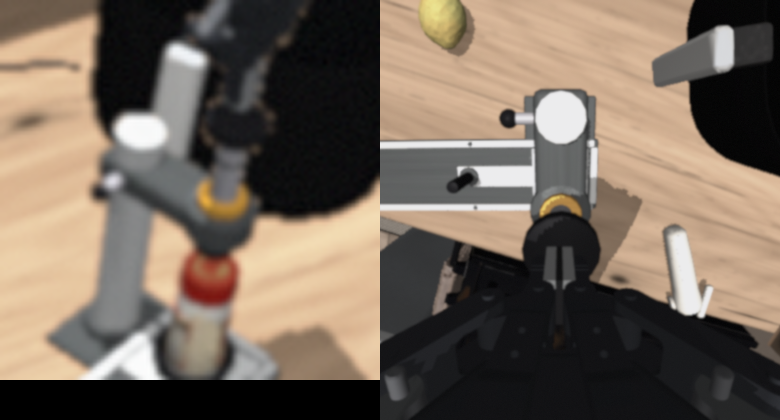

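The closed fingertips are centred over the knob, about 12 mm above it. I'll lower to find contact.

drive_tool --increments '[[[0,0,0.4,0],[0,0,0.3,0],[0,0,0.2,0],[0,0,0.1,0],[0,0,0,0],[0,0,0,0]]]'

```text
clock: 24.4
position: [556.5, -299.7, 347.5]
tcp_rot: [0.0, 0.987, 0.161, 0.0]
wrist_force: [0.2, -0.2, -1.0]
opening: 0.002
finger_force: 0.0
```

drive_tool --increments '[[[0,0,0.1,0],[0,0,0.1,0],[0,0,0,0],[0,0,0,0]]]'

```text
clock: 24.9
position: [556.4, -299.7, 345.5]
tcp_rot: [0.0, 0.987, 0.161, 0.0]
wrist_force: [0.1, -0.1, 0.1]
opening: 0.001
finger_force: 0.2
```

drive_tool --increments '[[[0,0,0.1,0],[0,0,0.1,0],[0,0,0,0],[0,0,0,0]]]'

```text
clock: 25.4
position: [556.4, -299.7, 343.4]
tcp_rot: [0.0, 0.987, 0.161, 0.0]
wrist_force: [-0.3, -0.0, 0.3]
opening: 0.001
finger_force: 0.3
```

drive_tool --increments '[[[0,0,0.1,0],[0,0,0.05,0],[0,0,0,0],[0,0,0,0]]]'

```text
clock: 25.9
position: [556.4, -299.7, 341.9]
tcp_rot: [0.0, 0.987, 0.161, 0.0]
wrist_force: [-0.1, -0.1, 0.7]
opening: -0.003
finger_force: 0.4
```

drive_tool --increments '[[[0,0,0.1,0],[0,0,0.05,0],[0,0,0,0],[0,0,0,0]]]'

```text
clock: 26.4
position: [556.4, -299.7, 340.4]
tcp_rot: [0.0, 0.987, 0.161, 0.0]
wrist_force: [-0.1, -0.8, 0.5]
opening: -0.001
finger_force: 0.5
```

drive_tool --increments '[[[0,0,0.1,0],[0,0,0.1,0],[0,0,0.1,0],[0,0,0,0],[0,0,0,0]]]'

```text
clock: 27.02
position: [556.4, -299.7, 337.4]
tcp_rot: [0.0, 0.987, 0.161, -0.0]
wrist_force: [0.4, -0.3, 1.3]
opening: 0.003
finger_force: 0.6
```

Run:
```python
from h import *
old=cv2.imread('pics/w6.png');c=snap('wrist','w7');c2=load('w6')
f=[]
for _ in range(6): viewer.camera('wrist'); s=env.sense(); f.append([*s['wrist_force'],*s['wrist_torque']])
print(np.mean(f,0),np.std(f,0),s['position'])
# tip and knob: bottom knob dark silhouette along columns above fingers in image (knob top edge) in w6 vs w7
for n,im in(('w6',old),('w7',c['pixels'])):
    g=cv2.cvtColor(im,6); print(n,[int(x) for x in g[190:260:2,250]],[int(x) for x in g[190:260:2,280]])
print([proj(x,[556.4+24*.948,-299.7+24*.319,273]) for x in (c2,c)], [proj(c,[556.4+24*.948,-299.7+24*.319,z]) for z in(268,263)])
```

```text
[-5.46000605e-02 -3.45566356e-01  1.15755005e+00 -2.70588928e-02
 -4.43231529e-02 -1.78188249e-05] [0.56403085 0.51293599 0.3468103  0.01761839 0.02281482 0.0138215 ] [ 556.37939022 -299.68391948  337.4337731 ]
w6 [104, 104, 104, 104, 102, 100, 97, 142, 162, 158, 135, 124, 131, 134, 155, 168, 174, 164, 117, 55, 28, 33, 38, 39, 38, 30, 22, 23, 22, 21, 22, 21, 22, 21, 22] [116, 108, 109, 156, 149, 142, 137, 118, 81, 76, 58, 20, 15, 35, 48, 40, 28, 28, 28, 28, 27, 27, 27, 25, 26, 26, 26, 24, 21, 20, 19, 18, 17, 17, 17]
w7 [141, 124, 120, 118, 112, 101, 93, 85, 82, 107, 105, 96, 97, 97, 93, 77, 62, 64, 74, 97, 114, 74, 29, 27, 35, 38, 38, 37, 32, 28, 23, 22, 21, 22, 20] [103, 105, 107, 102, 96, 95, 136, 139, 138, 136, 130, 98, 74, 56, 19, 14, 22, 29, 26, 28, 27, 26, 26, 26, 26, 25, 25, 24, 21, 18, 18, 17, 17, 16, 18]
[array([278.87525658, 213.33101724]), array([279.19389248, 225.51224571])] [array([279.16727146, 222.12935696]), array([279.142308  , 218.95736505])]
```

```bash
cat >> h.py <<'E'
from scipy.optimize import brentq
def knobz(fn):
    c=load(fn);g=cv2.cvtColor(cv2.imread('pics/'+fn+'.png'),6).astype(float)
    rows=[]
    for u in range(272,290):
        col=g[195:250,u]; i=next(i for i in range(5,54) if col[i]<40 and col[i+1]<40 )
        rows.append(195+i-1+(col[i-1]-40)/(col[i-1]-col[i]))
    v=np.median(rows)
    C=np.array([556.4,-299.7,0]);f=np.array([.948,.319,0])
    return v,brentq(lambda z:proj(c,C+24*f+[0,0,z])[1]-v,200,310)
E
python3 - <<'E'
from h import *
print(knobz('w6'),knobz('w7'))
E
```

```text
(np.float64(211.46190476190475), 269.48448507522204) (np.float64(217.41309523809525), 260.4474114644299)
```

drive_tool --increments '[[[0,0,0.1,0],[0,0,0.2,0],[0,0,0.2,0],[0,0,0.2,0],[0,0,0.1,0],[0,0,0,0],[0,0,0,0]]]'

```text
clock: 28.25
position: [556.4, -299.7, 329.4]
tcp_rot: [0.0, 0.987, 0.161, 0.0]
wrist_force: [-0.1, 0.4, 2.3]
opening: -0.001
finger_force: 1.0
```

Run:
```python
from h import *
snap('wrist','w8');snap('scene','s8')
f=[]
for _ in range(6): viewer.camera('wrist'); s=env.sense(); f.append(s['wrist_force'])
print(np.mean(f,0),s['position'],knobz('w8'))
```

```text
[ 0.25639668 -0.42251702  2.33894253] [ 556.38608036 -299.70912513  329.45427197] (np.float64(217.70679723502303), 252.96570641900993)
```

Contact was at TCP z ≈ 346.2, which agrees with the geometry (273 + 73). The target is therefore TCP z ≈ 311.2, where the ram is 35 mm down.

drive_tool --increments '[[[0,0,0.1,0],[0,0,0.2,0],[0,0,0.2,0],[0,0,0.2,0],[0,0,0.2,0],[0,0,0.2,0],[0,0,0.1,0],[0,0,0,0],[0,0,0,0]]]'

```text
clock: 29.78
position: [556.4, -299.7, 318.2]
tcp_rot: [0.0, 0.987, 0.161, 0.0]
wrist_force: [-2.1, -0.0, 7.8]
opening: 0.004
finger_force: 4.0
```

Run:
```python
from h import *
snap('wrist','w9')
f=[]
for _ in range(4): viewer.camera('wrist'); s=env.sense(); f.append(s['wrist_force'])
print(np.mean(f,0),s['position'],knobz('w9'))
```

```text
[-1.68338833  0.21391321  7.67890132] [ 556.43470276 -299.69279046  318.22951123] (np.float64(218.49195075757575), 242.89268184271486)
```

Run:
```python
from h import *
snap('scene','s9')
ims={n:cv2.cvtColor(cv2.imread(f'pics/{n}.png'),6).astype(np.float32) for n in('scene1','s6','s8','s9')}
c=load('s9');zs=np.arange(186,276,3)
print(zs)
K=np.array([549.5,-300.3])
for n,g in ims.items():
    p=np.array([proj(c,[*K,z]) for z in zs],np.float32)
    acc=np.mean([cv2.remap(g,p[:,0]+o,p[:,1],1).ravel() for o in(-1,0,1)],0)
    print(n,acc.astype(int))
```

```text
[186 189 192 195 198 201 204 207 210 213 216 219 222 225 228 231 234 237
 240 243 246 249 252 255 258 261 264 267 270 273]
scene1 [124 133 136 131 121 115 112 112 112 112 111 112 110 104  95  93 102 106
 101  84  58  34  29  34  37  39  39  38  38  39]
s6 [123 132 136 131 121 115 113 112 112 112 112 112 110 104  95  94 102 106
 101  84  58  33  24  23  24  25  25  24  24  24]
s8 [124 133 136 132 121 115 112 108 101  94  97 105 106  96  74  45  28  23
  24  25  27  37  55  70  78  78  77  77  79  79]
s9 [123 133 135 128 112  99  96 101 107 103  84  57  34  23  23  24  26  35
  51  67  77  79  79  80  80  78  78  78  78  75]
```

drive_tool --increments '[[[0,0,0.1,0],[0,0,0.15,0],[0,0,0.15,0],[0,0,0.15,0],[0,0,0.15,0],[0,0,0.05,0],[0,0,0,0],[0,0,0,0]]]'

```text
clock: 31.08
position: [556.4, -299.7, 311.7]
tcp_rot: [0.001, 0.987, 0.161, 0.0]
wrist_force: [-3.7, 0.1, 13.0]
opening: 0.002
finger_force: 6.6
```

```bash
cat > e.py <<'E'
from h import *
import sys
n=sys.argv[1];snap('scene',n)
c=load('s9');zs=np.arange(195,260,.25);K=np.array([549.5,-300.3])
p=np.array([proj(c,[*K,z]) for z in zs],np.float32)
for m in('s6','s8','s9',n):
    g=cv2.cvtColor(cv2.imread(f'pics/{m}.png'),6).astype(np.float32)
    a=np.mean([cv2.remap(g,p[:,0]+o,p[:,1],1).ravel() for o in(-1,0,1)],0)
    e=[zs[np.argmax(a<t)] for t in(80,65,50)]
    if m=='s6':e0=np.array(e)
    print(m,e0-e)
s=env.sense();print(s['position'],s['wrist_force'],s['clock'])
E
python3 e.py s10
```

```text
s6 [0. 0. 0.]
s8 [16.25 16.25 16.25]
s9 [27. 27. 27.]
s10 [34.   34.25 34.  ]
[ 556.43822791 -299.68980215  311.66183107] [-3.24867954  0.87603849 13.51332666] 31.125
```

drive_tool --increments '[[[0,0,0.1,0],[0,0,0,0],[0,0,0,0],[0,0,0,0],[0,0,0,0]]]'

```text
clock: 31.75
position: [556.4, -299.7, 310.8]
tcp_rot: [0.001, 0.987, 0.161, 0.0]
wrist_force: [-3.7, 0.8, 13.7]
opening: -0.003
finger_force: 7.0
```

```bash
python3 e.py s11 | tail -2
```

```text
s11 [35.   34.75 34.5 ]
[ 556.43701231 -299.69131281  310.78378483] [-3.68351218  0.97950978 14.0750492 ] 31.8
```

The ram is 35 mm down by both TCP height and the scene image, with 14 N on the knob and holding steady.

```bash
python3 -c "
from h import *
print(order.close_job())"
```

```text
the job is handed in; nothing more can be done
None
```

The jar is standing in the cup, the slide is home against its stop, and the ram is held about 35 mm down at 14 N (about 16 N expected); the job was handed in at 31.8 s, and no judging result came back.

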